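# Lock up the cake stall's takings

## Robot

A 6-joint arm with a two-finger parallel gripper is mounted at the origin on the work surface. World frame = base frame: x ahead of the robot, y to its left, z up, the work surface at z = 0. Lengths are in mm, angles in rad, forces in N, time in s.
With the tool pointing down it reaches from about 350 to 975 mm from the base axis. Payload 7.1 kg.
Tool frame: the origin (TCP) lies midway between the tips of the shut fingers; the grasp point (between the pads) lies 19 mm behind it (ctrl.grip_point_offset is the distance from the TCP to the grasp point, in mm); z points along the fingers, y is the line along which they close (so a half turn about z gives the same grasp; the last joint's range is limited). The gripper opens to 88 mm and grips with 3 to 60 N. Pads are 20 mm wide; open, the fingers measure 115 mm over their backs; the gripper's body (75 mm by 178 mm) begins 61 mm behind the grasp point.
Start: joints at [-0.019, 0.423, 1.63, -0, 1.089, -0.019], TCP at [624.984, 0.026, 222.675] pointing down, gripper open.
Joint ranges: [-3, 3], [-0.9, 2.11], [0.09, 2.58], [-1.31, 4.45], [0.11, 2.69], [-2.54, 2.54]. Speed limits (rad/s): [2.39, 2.39, 3.01, 3.14, 3.14, 3.14].

## Interface

Orientations are given as a rotation vector (axis times angle).
In Python, from workcell import get_obs, optics, close_job, spotter, ctrl gives the robot as it stands. The module is installed in compiled form; this text tells all that it offers.
- The arm moves only by the tool move_arm, never from a script. Its argument "rows" is a list of rows, each a list of 5 numbers: the shift along the tool's x, y, z in cm, then the turn about the tool's z in degrees, then the opening in per cent of the stroke, from 0 (shut) to 100 (fully open). A call has 1 to 10 rows; each row shifts and turns the commanded pose from where the row before left it, along the tool's axes as they then stand; what a row does not reach is not made up. A row lasts 1/8 s, in which the tool goes at most 62.5 mm and 10.7 degrees, less where a joint would pass 70% of its speed; a pose out of reach is approached as far as the arm can. A call with a gripper value outside its range is refused whole. The fingers move at their own pace and stop on an object; the grip force is fixed at half the most. Time passes only in rows, so rows that do not move let the fingers close. It gives the time, the measured TCP pose, the force, the opening and the grip force at its end, in the units of the state.
- get_obs(): the state, without advancing time (a new reading comes with each control period).
- optics.get_image(name): name is "scene" or "side" or "wrist"; returns the picture (480x640x3 uint8, blue, green, red); there is no depth.
- optics.calibration(name): a dict with "camera_matrix" (3x3 intrinsics, pixels), "xyz" and "orientation" of the camera in the world. Camera axes: x right, y down, z forward; pixel columns grow to the right and rows downward; lengths in mm; the calibration is good to about 2 mm. A picture is of the moment at which its call begins: read the wrist's pose just before it. calibration takes no time and is no camera call; for the wrist camera it gives the pose at the moment of the call.
- close_job(): hands the job in; it is judged then, once.
Trained networks look in the newest picture that a camera, given by its name, has taken for a name from the list of things; names that differ only in an ending like _2 or _b are one class to them, and where a whole thing is asked for, a point or a joint stands for the part that bears it (a point fixed in the world has none). Each returns a list of dicts, best first, with "conf" (0 to 1); they miss things now and then, are a little off and sometimes report something else, mostly with a low value. They report only what shows in the picture. A call takes as long as a camera call. They do not tell look-alikes from the thing itself.
- spotter.find_in(camera, label): "point" ([column, row] in pixels, amid what is visible of it).
- spotter.regions_of(camera, label): "region" (480x640 bool, what is visible of it) and "point" ([column, row] in pixels, amid what is visible of it).
The state is a dict: "t": time; "qpos": joint angles; "qvel": joint speeds; "joint_torque": joint torques, N m; "ee_pos": TCP position; "orientation": TCP orientation; "ft_force": force on the tool from outside, world axes, zero at the start; "moment": the same for the moment, N m; "width": finger opening in mm; "grasp_force": force on a finger pad.
Only numpy, scipy, OpenCV 4.12 (cv2) and the standard library are available. Lean on these libraries where they do the work, as an engineer would, in place of code of your own. Each camera call takes 0.05 s, during which the arm holds its last target. There are 200 camera calls.

## Task

The stall is closing: lay every coin tube and cash case from the table in the open red safe, push its door shut until it snaps home on its catch, then roll the knurled thumbwheel on the safe's console by its edge until the window shows 7. Leave the cup, the jar and the cake tin where they stand.

Things in the scene. Friction and masses are not known exactly. Their poses are not given: they have to be found in the camera images.
- safe: Red steel cash safe that opens at the top, fixed to the table. Origin: on the table under the centre of its compartment; its x axis points away from the robot, y to the robot's left, z up. Overall 272 mm in x, y from -234 to +134 mm. On its right (y from -127 to -234 mm) a closed console, top 100 mm above the table, carries the thumbwheel and the digit window.
- compartment (a point): Centre of the compartment's inner floor, 6 mm above the table; axes as the safe's. Inside 260 mm (x) by 255 mm (y); walls 6 mm thick, rim 90 mm above the table. Two layers of the takings still fit under the door; one standing on end does not.
- door (a joint): Angle of the safe's red door (270 x 259 x 10 mm, 0.6 kg): 0 = shut on the catch, 1.57 upright, 1.9 fully open, leaning out to the left. Damped, slightly stiff hinge: tipped well inward it sinks slowly by itself but stops on the sprung catch ball at about 0.07, not shut; some 8 N more push down near its free edge snaps it past the ball (hump near 0.03) to 0.
- door_hinge (a point): Centre of the door's hinge line, which runs along the safe's x on the left rim, 90 mm above the table, in the underside plane of the door.
- door_edge (a point): Point on the door's outer face (uppermost when shut), at the middle of its width, 14 mm in from its free edge (245 mm from the hinge). Its z axis is the outward normal of that face.
- wheel (a joint): Angle of the bright knurled aluminium thumbwheel. The digit in the window is angle / 0.6283: 0 shows 0, 0.628 shows 1, ... 5.655 shows 9; stops lie just beyond 0 and 9. Each digit has a click stop (spring detent, about 2 N at the edge) into which the wheel settles by itself. Rolling the top of the wheel away from the robot (safe's +x) raises the digit; towards the robot lowers it.
- wheel_axle (a point): Centre of the thumbwheel. Its axle lies along the safe's y. The wheel has 32 mm outer radius over 20 ridges (2.5 mm high, one every 0.314 rad) and is 30 mm wide; its top stands 17 mm above the console, 117 mm above the table.
- window (a point): Centre of the black-framed digit window on the console, beside the wheel towards the door, its frame 8.5 mm high (top 108.5 mm above the table). The black digit on the white drum is seen from above, its top pointing away from the robot.
- tube0_mid (a point): Centre of a grey coin tube, 30 mm thick and 100 mm long (along its x) with black square ends 36 x 36 mm, each 10 mm long, 0.17 to 0.35 kg. Starts lying on the table to the right of the safe; may be absent.
- tube1_mid (a point): Centre of a grey coin tube, 30 mm thick and 100 mm long (along its x) with black square ends 36 x 36 mm, each 10 mm long, 0.17 to 0.35 kg. Starts lying on the table to the right of the safe; may be absent.
- tube2_mid (a point): Centre of a grey coin tube, 30 mm thick and 100 mm long (along its x) with black square ends 36 x 36 mm, each 10 mm long, 0.17 to 0.35 kg. Starts lying on the table to the right of the safe; may be absent.
- case0_mid (a point): Centre of a flat-sided steel cash case, closed box 100 mm long (its x), 40 mm wide (its y), 36 mm high, 0.17 to 0.35 kg. Starts lying on the table to the right of the safe; may be absent.
- case1_mid (a point): Centre of a flat-sided steel cash case, closed box 100 mm long (its x), 40 mm wide (its y), 36 mm high, 0.17 to 0.35 kg. Starts lying on the table to the right of the safe; may be absent.
- cup: Bystander: white cup, 74 mm wide, 95 mm high, standing; origin under its centre.
- jar: Bystander: amber jar with a lid, 80 mm wide, 110 mm high; origin under its centre.
- cake_tin: Bystander: round closed aluminium cake tin, 150 mm wide, 72 mm high; origin under its centre.
Mind the look-alikes: they are no part of the job. What is shaped like the part that bears tube0_mid but blue or pink is not meant.

How it is judged:
By the outcome, as a careful person would: the job done as asked, in the order asked, and still so for the second after the job is handed in, with the robot touching nothing.
Of tube0, tube1, tube2, case0, case1 only 3 to 5 are there at a start; the rules pass over those that are not, and their reading is None.
At some moment in a run one of tube0, tube1, tube2, case0, case1 may be knocked a few centimetres aside while the robot is not near it.
Once in a run the grip may slacken for a moment while it holds something.
It also fails if it takes over 210 s, if anything falls off the work surface, if the arm or the gripper's body presses on something with over 40 N, if the wrist force passes 120 N, or if a joint passes its speed limit or range.

## Working session

There is one attempt and no reset: what is moved stays moved. The work goes in short steps, Python scripts to look and compute and a tool call to move; the robot and the scene stay as the last step left them, time stands still between calls to the robot, and variables do not carry over. Pictures are saved under pics/ and viewed, at most 14 in all, crops included, and the job is handed in when it is done.

Besides the shell and the picture viewer there is one more tool, called after "Call:" as name(argument=value, ...) on one line, values as JSON. move_arm: Moves the arm, as the interface text tells. Its arguments: {"type":"object","properties":{"rows":{"type":"array","items":{"type":"array","items":{"type":"number"}}}},"required":["rows"]}

```bash
mkdir -p pics
cat > h.py <<'E'
import numpy as np,cv2
from scipy.spatial.transform import Rotation as R
from workcell import get_obs,optics,close_job,spotter,ctrl
def shot(c,f=None):
    im=optics.get_image(c); 
    if f: cv2.imwrite('pics/'+f,im)
    return im
def rot(o):
    o=np.array(o,float); return o if o.shape==(3,3) else R.from_rotvec(o).as_matrix()
def ray(c,p,z,cal=None):
    k=cal or optics.calibration(c); d=rot(k['orientation'])@np.linalg.inv(np.array(k['camera_matrix']))@[p[0],p[1],1]
    o=np.array(k['xyz']); return (o+d*(z-o[2])/d[2]).round(1)
def proj(c,P,cal=None):
    k=cal or optics.calibration(c); v=np.array(k['camera_matrix'])@rot(k['orientation']).T@(np.array(P)-np.array(k['xyz'])); return v[:2]/v[2]
E
python3 - <<'E'
from h import *
s=get_obs();print(s)
for c in('scene','side'):
    shot(c,c+'0.png');k=optics.calibration(c);print(c,np.array(k['xyz']).round(0),rot(k['orientation']).round(2).tolist())
    for n in('tube0_mid','case0_mid','door','wheel','window','cup','jar','cake_tin','safe'):
        print(n,[(np.round(d['point']).tolist(),round(d['conf'],2),ray(c,d['point'],{'wheel':110,'window':108,'door':200,'cup':50,'jar':55,'cake_tin':36}.get(n,18)).tolist()) for d in spotter.find_in(c,n)])
E
```

```text
{'t': 0.0, 'qpos': array([-1.89863955e-02,  4.23820534e-01,  1.63069299e+00,  2.75545610e-05,
        1.08860425e+00, -1.89736770e-02]), 'qvel': array([-0.00145746,  0.00118527, -0.00180999, -0.00024736, -0.00100165,
       -0.00122654]), 'joint_torque': array([ 1.28069914e-03, -5.44622147e+01, -2.73670936e+01,  6.42951974e-02,
        2.27214623e-02, -1.51321510e-04]), 'ee_pos': array([6.24439254e+02, 5.24303517e-02, 2.21913206e+02]), 'orientation': array([-2.22068063e+00, -2.22062397e+00,  1.63333589e-03]), 'ft_force': array([ 0.09925583, -0.01066364, -0.25132828]), 'moment': array([-0.00733568, -0.03754258, -0.01129302]), 'grasp_force': 0.0, 'width': 87.93403783586199}
scene [1304.  290.  692.] [[-0.37, 0.55, -0.75], [0.93, 0.22, -0.3], [-0.0, -0.8, -0.59]]
tube0_mid [([272.0, 232.0], 0.88, [464.2, -166.6, 18.0]), ([276.0, 196.0], 0.82, [311.7, -227.3, 18.0]), ([331.0, 200.0], 0.58, [278.5, -88.7, 18.0]), ([231.0, 216.0], 0.44, [436.7, -289.3, 18.0]), ([414.0, 280.0], 0.28, [511.1, 180.6, 18.0])]
case0_mid [([244.0, 267.0], 0.6, [600.7, -163.7, 18.0])]
door [([535.0, 235.0], 0.97,
[... 642 characters left out ...]
13.0], 0.69, [332.4, -77.5, 18.0]), ([277.0, 195.0], 0.31, [560.4, 271.9, 18.0])]
case0_mid [([365.0, 302.0], 0.83, [598.8, -176.2, 18.0])]
door [([256.0, 128.0], 0.88, [553.0, 369.7, 200.0]), ([277.0, 191.0], 0.27, [498.3, 104.9, 200.0])]
wheel [([305.0, 244.0], 0.55, [515.1, -12.7, 110.0]), ([274.0, 192.0], 0.37, [524.4, 197.7, 110.0])]
window [([278.0, 192.0], 0.6, [533.9, 192.0, 108.0]), ([253.0, 126.0], 0.54, [587.4, 501.0, 108.0])]
cup [([454.0, 345.0], 0.58, [701.7, -388.1, 50.0])]
jar [([421.0, 258.0], 0.71, [779.4, -147.7, 55.0])]
cake_tin [([446.0, 303.0], 0.77, [763.5, -281.3, 36.0])]
safe [([276.0, 190.0], 0.94, [566.9, 292.9, 18.0]), ([255.0, 128.0], 0.38, [630.7, 606.4, 18.0])]
```

View pics/side0.png

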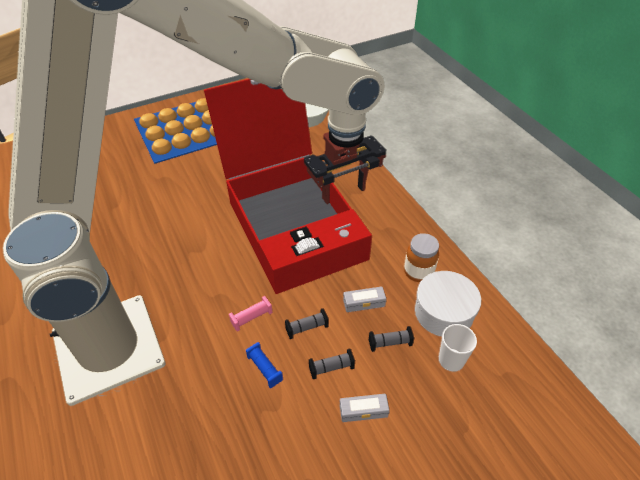

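View pics/scene0.png

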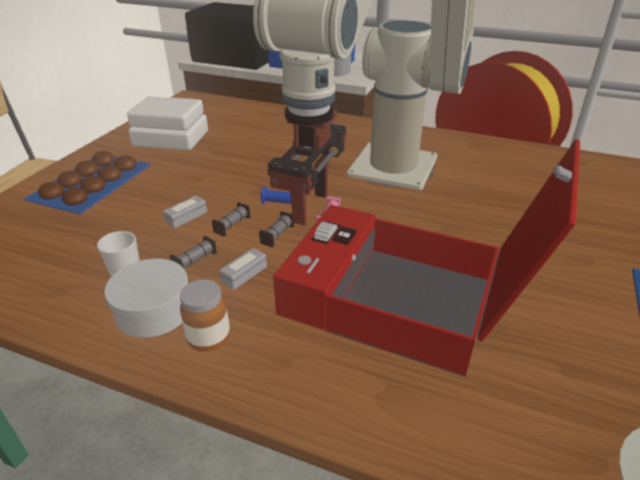

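The side view shows three grey tubes at (306,323), (332,363) and (391,339), and two cases at (365,299) and (364,407). The blue one (264,365) and pink one (250,312) are look-alikes, so they stay. The scene view agrees.

Run:
```python
from h import *
for n,a,b in[('tA',(290,328),(325,318)),('tB',(312,368),(353,358)),('tC',(372,342),(411,336)),('cA top',(345,296),(385,293)),('cB top',(341,402),(388,400)),('blue',(252,350),(277,382)),('pink',(235,320),(267,304))]:
    z=36 if 'c' in n else 18
    A,B=ray('side',a,z),ray('side',b,z);print(n,((A+B)/2).round(),np.degrees(np.arctan2(*(B-A)[1::-1])).round(),np.linalg.norm(B-A).round())
for n,p,z in[('fr bot',(278,287),0),('far r bot',(370,248),0),('fr top',(267,248),100),('far r top',(370,237),100),('console fl',(243,219),100),('rim far left',(312,153),90),('rim near left',(228,177),90),('wheel',(306,241),117),('win',(300,233),108)]:print(n,ray('side',p,z))
for n,p,z in[('far r bot',(279,310),0),('far l bot',(466,362),0),('far l rim',(476,336),90),('far r top',(279,278),100),('near r top',(333,207),100),('wheel',(326,232),117),('win',(345,235),108)]:print('sc',n,ray('scene',p,z))
k=optics.calibration('wrist');print(k, get_obs()['ee_pos'])
```

```text
tA [ 445. -167.   18.] -9.0 88.0
tB [ 448. -288.   18.] -12.0 96.0
tC [ 600. -296.   18.] -17.0 94.0
cA top [ 602. -168.   36.] -22.0 99.0
cB top [ 461. -405.   36.] -25.0 99.0
blue [ 308. -223.   18.] -79.0 101.0
pink [337. -75.  18.] 5.0 87.0
fr bot [430.  -24.1   0. ]
far r bot [708.5 -19.    0. ]
fr top [430.2  28.  100. ]
far r top [676.9 -58.1 100. ]
console fl [414.3 149.  100. ]
rim far left [702.  319.4  90. ]
rim near left [440.5 333.8  90. ]
wheel [520.5  -9.4 117. ]
win [522.3  29.1 108. ]
sc far r bot [673.8 -48.7   0. ]
sc far l bot [671.2 312.5   0. ]
sc far l rim [693.6 316.6  90. ]
sc far r top [690.3 -35.1 100. ]
sc near r top [430.6 -27.5 100. ]
sc wheel [547.2   0.9 117. ]
sc win [531.1  35.4 108. ]
{'camera_matrix': array([[402.50873759,   0.        , 317.22822917],
       [  0.        , 402.50873759, 243.98908727],
       [  0.        ,   0.        ,   1.        ]]), 'xyz': array([624.63658904,  71.14674332, 384.68526184]), 'orientation': array([ 2.87650542e+00, -5.51520641e-05, -1.03918773e-03])} [6.24988561e+02 2.60319843e-02 2.22681334e+02]
```

Call:
move_arm(rows=[[-4.4, -2, -2, 0, 100], [-4.4, -2, -2, 0, 100], [-4.4, -2, -2, 0, 100], [-4.4, -2, -2, 0, 100], [-4.4, -2, -2, 0, 100], [0, 0, 0, 0, 100], [0, 0, 0, 0, 100]])

```text
t: 1.88
ee_pos: [524.9, -219.7, 322.4]
orientation: [-2.222, -2.22, -0.0]
ft_force: [0.5, 0.8, -0.3]
width: 87.6
grasp_force: 0.0
```

```bash
cat >> h.py <<'E'
def items(tag=''):
    """wrist pic -> list of (label,center,yaw deg mod 180,length,colour)"""
    s=get_obs();cal=optics.calibration('wrist');im=shot('wrist','w%s.png'%tag if tag else None)
    print('t',s['t'],'ee',s['ee_pos'].round(1),'yawx',np.degrees(np.arctan2(*rot(s['orientation'])[1::-1,0])).round(1))
    for n,z in(('tube0_mid',18),('case0_mid',27)):
        for d in spotter.regions_of('wrist',n):
            if d['conf']<.3: continue
            m=d['region'];v,u=np.nonzero(m)
            P=np.array([ray('wrist',p,z,cal)[:2] for p in list(zip(u,v))[::max(1,len(u)//400)]],np.float32)
            (c,(a,b),_)=r=cv2.minAreaRect(P);q=cv2.boxPoints(r);e=q[1]-q[0];f=q[2]-q[1];L=e if np.hypot(*e)>np.hypot(*f) else f
            print(n,round(d['conf'],2),np.round(d['point']).tolist(),'ctr',np.round(c,0).tolist(),'mean',P.mean(0).round(0).tolist(),'yaw',np.degrees(np.arctan2(L[1],L[0])).round(0)%180,'size',round(max(a,b)),round(min(a,b)),'bgr',im[m].mean(0).round())
E
python3 -c "
from h import *
items('1')"
```

```text
t 1.875 ee [ 524.9 -219.7  322.4] yawx 90.0
tube0_mid 0.88 [134.0, 66.0] ctr [330.0, -76.0] mean [329.0, -76.0] yaw 6.0 size 112 41 bgr [120. 105. 179.]
tube0_mid 0.8 [128.0, 197.0] ctr [303.0, -220.0] mean [305.0, -218.0] yaw 99.0 size 104 47 bgr [140.  71.  38.]
tube0_mid 0.64 [240.0, 155.0] ctr [439.0, -165.0] mean [438.0, -165.0] yaw 173.0 size 104 36 bgr [80. 83. 87.]
tube0_mid 0.42 [379.0, 259.0] ctr [598.0, -294.0] mean [598.0, -293.0] yaw 162.0 size 107 43 bgr [76. 81. 87.]
case0_mid 0.8 [382.0, 152.0] ctr [598.0, -168.0] mean [598.0, -167.0] yaw 163.0 size 102 41 bgr [174. 184. 190.]
```

View pics/w1.png

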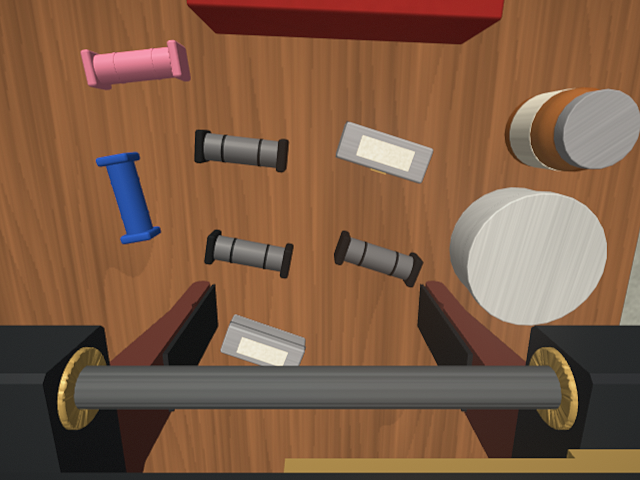

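The wrist view confirms grey tubes at (240,150), (250,252) and (378,258), and cases at (384,152) and (263,345). Blue and pink are excluded. I'll start with tube A at (440,-166).

Call:
move_arm(rows=[[1.8, -2.8, 4, 0, 100], [1.8, -2.8, 4, 0, 100], [1.8, -2.8, 4, 0, 100], [0, 0, 4, 9.7, 100], [0, 0, 0, 9.7, 100], [0, 0, 0, 9.7, 100], [0, 0, 0, 9.7, 100], [0, 0, 0, 9.7, 100], [0, 0, 0, 9.7, 100], [0, 0, 0, 9.7, 100]])

```text
t: 3.28
ee_pos: [441.2, -164.9, 162.3]
orientation: [-3.084, -0.596, 0.001]
ft_force: [-0.6, -0.3, 0.8]
width: 88.2
grasp_force: 0.0
```

Call:
move_arm(rows=[[0, 0, 0, 9.7, 100], [0, 0, 0, 9.7, 100], [0, 0, 0, 9.7, 100], [0, 0, 0, 0, 100], [0, 0, 0, 0, 100]])

```text
t: 3.9
ee_pos: [441.1, -165.4, 162.5]
orientation: [-3.136, 0.185, 0.001]
ft_force: [-0.2, -0.0, -0.3]
width: 87.7
grasp_force: 0.0
```

```bash
cat >> h.py <<'E'
def to(x,y,z,yaw):
    s=get_obs();M=rot(s['orientation']);cur=np.degrees(np.arctan2(M[1,0],M[0,0]))
    d=(cur-yaw+180)%360-180
    print('shift cm',(M.T@(np.array([x,y,z])-s['ee_pos'])/10).round(2),'turn',round(d,1),'j6',np.degrees(s['qpos'][5]).round(),'t',s['t'])
E
python3 -c "
from h import *
items('2')
to(440,-166,7,-7)"
```

```text
t 3.9 ee [ 441.1 -165.4  162.5] yawx -6.8
tube0_mid 0.78 [401.0, 360.0] ctr [301.0, -212.0] mean [317.0, -221.0] yaw 95.0 size 82 57 bgr [125.  73.  58.]
tube0_mid 0.68 [318.0, 231.0] ctr [438.0, -166.0] mean [440.0, -165.0] yaw 173.0 size 106 37 bgr [ 93.  98. 105.]
tube0_mid 0.62 [230.0, 350.0] ctr [329.0, -77.0] mean [336.0, -78.0] yaw 1.0 size 120 35 bgr [136. 119. 196.]
tube0_mid 0.59 [476.0, 203.0] ctr [440.0, -288.0] mean [443.0, -288.0] yaw 169.0 size 105 47 bgr [ 97. 102. 108.]
case0_mid 0.83 [291.0, 41.0] ctr [575.0, -161.0] mean [574.0, -161.0] yaw 164.0 size 55 43 bgr [194. 203. 208.]
case0_mid 0.56 [22.0, 159.0] ctr [522.0, 43.0] mean [520.0, 39.0] yaw 178.0 size 73 43 bgr [175. 183. 185.]
shift cm [-0.1   0.03 15.56] turn 0.1 j6 75.0 t 4.05
```

View pics/w2.png

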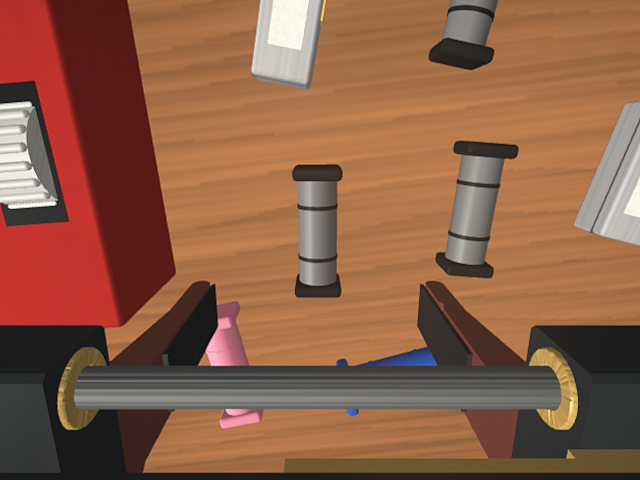

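The grey tube at (318,231) is centred under the gripper, so I'll go down and grip it.

Call:
move_arm(rows=[[0, 0, 4, 0, 100], [0, 0, 4, 0, 100], [0, 0, 4, 0, 100], [0, 0, 2, 0, 100], [0, 0, 1.5, 0, 100], [0, 0, 0, 0, 100], [0, 0, 0, 0, 0], [0, 0, 0, 0, 0], [0, 0, 0, 0, 0], [0, 0, 0, 0, 0]])

```text
t: 5.3
ee_pos: [441.2, -166.1, 8.0]
orientation: [3.136, -0.192, 0.001]
ft_force: [0.4, 0.5, -0.5]
width: 51.2
grasp_force: 0.0
```

Call:
move_arm(rows=[[0, 0, 0, 0, 0], [0, 0, 0, 0, 0], [0, 0, -3, 0, 0], [0, 0, -4, 0, 0], [0, 0, -5, 0, 0], [0, 0, -5, 0, 0], [0, 0, 0, 0, 0]])

```text
t: 6.18
ee_pos: [443.1, -166.8, 180.8]
orientation: [3.133, -0.192, 0.011]
ft_force: [0.9, -0.6, -2.7]
width: 29.3
grasp_force: 30.0
```

Call:
move_arm(rows=[[0, 0, -2, -9.7, 0], [0, 0, -2, -9.7, 0], [0, 0, -2, -9.7, 0], [0, 0, 0, -9.7, 0], [0, 0, 0, -9.7, 0], [0, 0, 0, -9.7, 0], [0, 0, 0, -9.7, 0], [0, 0, 0, -9.7, 0], [0, 0, 0, -9.7, 0], [0, 0, 0, -9.7, 0]])

```text
t: 7.42
ee_pos: [439.8, -165.5, 235.5]
orientation: [-2.213, -2.225, 0.002]
ft_force: [-0.1, 0.6, -2.7]
width: 29.4
grasp_force: 30.0
```

Call:
move_arm(rows=[[5, 1, 0, 0, 0], [5, 1, 0, 0, 0], [5, 1, 0, 0, 0], [5, 1, 0, 0, 0], [5, 1, 0, 0, 0], [4.7, 0.5, 0, 0, 0], [0, 0, 0, 0, 0], [0, 0, 0, 0, 0]])

```text
t: 8.43
ee_pos: [494.9, 130.6, 236.0]
orientation: [-2.22, -2.221, 0.005]
ft_force: [0.1, -1.2, -2.9]
width: 29.7
grasp_force: 30.0
```

```bash
python3 -c "
from h import *
shot('wrist','w3.png');to(497,130,18,90);k=optics.calibration('wrist')
for X in(435,565,695):
  for Y in(71,198,325):print((X,Y),'rim',proj('wrist',(X,Y,90),k).round(),'floor',proj('wrist',(X,Y,6),k).round())
for n in('wheel','window','safe'):print(n,[(np.round(d['point']),round(d['conf'],2),ray('wrist',d['point'],112,k)) for d in spotter.find_in('wrist',n)])
"
```

```text
shift cm [ 0.    0.25 21.83] turn -0.0 j6 13.0 t 8.475
(435, 71) rim [246. 298.] floor [260. 266.]
(435, 198) rim [237. 139.] floor [255. 138.]
(435, 325) rim [227. -60.] floor [249. -15.]
(565, 71) rim [403. 298.] floor [387. 266.]
(565, 198) rim [413. 139.] floor [393. 138.]
(565, 325) rim [425. -60.] floor [400. -15.]
(695, 71) rim [561. 299.] floor [514. 266.]
(695, 198) rim [589. 139.] floor [531. 138.]
(695, 325) rim [623. -61.] floor [552. -15.]
wheel [(array([371., 452.]), 0.48, array([540.6, -61.9, 112. ])), (array([363., 410.]), 0.45, array([531.8, -19.6, 112. ]))]
window [(array([424., 137.]), 0.83, array([567.2, 199.4, 112. ]))]
safe [(array([423., 135.]), 0.89, array([566.7, 201. , 112. ]))]
```

View pics/w3.png

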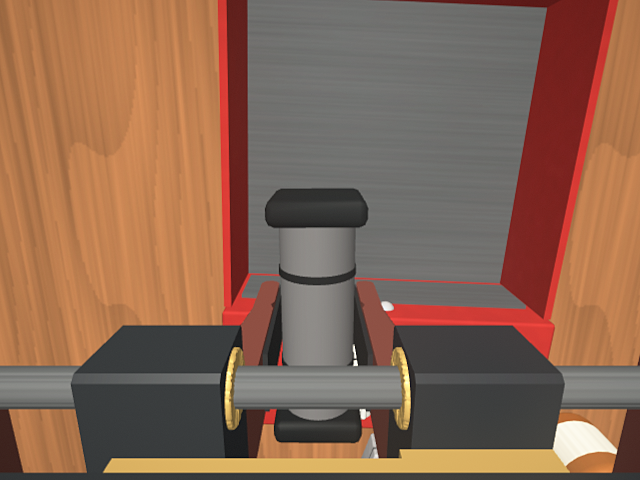

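```bash
python3 -c "
from h import *
k=optics.calibration('wrist')
for n,p,z in[('fl L far',(248,2),6),('fl R far',(547,8),6),('fl L near',(248,275),6),('fl R near',(502,284),6),('rim in R',(545,320),90),('rim in R up',(605,0),90),('rim out R',(553,322),100),('rim in L near',(232,307),90),('rim in L',(228,0),90),('rimoutL',(218,0),90)]: print(n,ray('wrist',p,z,k))
"
```

```text
fl L far [435.  312.6   6. ]
fl R far [695.8 307.4   6. ]
fl L near [423.2  61.1   6. ]
fl R near [686.9  50.8   6. ]
rim in R [685.9  50.7  90. ]
rim in R up [691.9 289.5  90. ]
rim out R [686.5  53.8 100. ]
rim in L near [424.   62.8  90. ]
rim in L [434.3 290.   90. ]
rimoutL [427.5 290.   90. ]
```

The safe has yaw about -2° and its compartment centre is at about (560,183). I'll place this in slot 1 at (493,126).

Call:
move_arm(rows=[[-0.4, -0.1, 4, 2, 0], [0, 0, 5, 0, 0], [0, 0, 5, 0, 0], [0, 0, 4, 0, 0], [0, 0, 2, 0, 0], [0, 0, 1.8, 0, 0], [0, 0, 0, 0, 0], [0, 0, 0, 0, 60], [0, 0, 0, 0, 60], [0, 0, 0, 0, 60]])

```text
t: 9.88
ee_pos: [495.7, 127.2, 20.6]
orientation: [2.259, 2.182, 0.002]
ft_force: [-0.3, 0.7, 0.0]
width: 52.2
grasp_force: 0.0
```

Call:
move_arm(rows=[[0, 0, -4, 0, 60], [0, 0, -6, 0, 60], [0, 0, -6, 0, 60], [0, 0, -6, 0, 100], [0, 0, 0, 0, 100]])

```text
t: 10.5
ee_pos: [497.9, 127.8, 245.0]
orientation: [2.256, 2.179, 0.014]
ft_force: [0.1, 0.2, -0.7]
width: 68.9
grasp_force: 0.0
```

```bash
python3 -c "
from h import *
shot('scene');print(spotter.find_in('scene','tube0_mid'));to(440,-288,120,-10)
shot('side');
for n in('tube0_mid','case0_mid'):print(n,[(np.round(d['point']),round(d['conf'],2),ray('side',d['point'],18)) for d in spotter.find_in('side',n)])
"
```

```text
[{'point': [388.5, 273.5], 'conf': 0.74}, {'point': [329.5, 202.4], 'conf': 0.7}, {'point': [283.3, 199.5], 'conf': 0.66}]
shift cm [-41.68  -4.06  12.  ] turn 98.0 j6 15.0 t 10.6
tube0_mid [(array([253., 313.]), 0.86, array([340.2, -80.2,  18. ])), (array([262., 366.]), 0.78, array([ 303.2, -222.9,   18. ])), (array([272., 224.]), 0.49, array([501.3, 170.1,  18. ])), (array([288., 201.]), 0.28, array([578.3, 234.4,  18. ]))]
case0_mid [(array([365., 301.]), 0.85, array([ 600.2, -175.3,   18. ]))]
```

Call:
move_arm(rows=[[-5.2, -0.5, 0, 0, 100], [-5.2, -0.5, 0, 0, 100], [-5.2, -0.5, 0, 0, 100], [-5.2, -0.5, 0, 0, 100], [-5.2, -0.5, 0, 0, 100], [-5.2, -0.5, 3, 0, 100], [-5.2, -0.5, 3, 0, 100], [-5.3, -0.5, 3, 0, 100], [0, 0, 0, 10, 100], [0, 0, 0, 10, 100]])

```text
t: 12.0
ee_pos: [438.8, -288.4, 147.0]
orientation: [-2.607, -1.744, 0.003]
ft_force: [0.4, 0.6, 0.5]
width: 87.5
grasp_force: 0.0
```

Call:
move_arm(rows=[[0, 0, 0, 10, 100], [0, 0, 0, 10, 100], [0, 0, 0, 10, 100], [0, 0, 0, 10, 100], [0, 0, 0, 10, 100], [0, 0, 0, 10, 100], [0, 0, 0, 10, 100], [0, 0, 0, 8, 100], [0, 0, 0, 0, 100]])

```text
t: 13.12
ee_pos: [439.6, -287.8, 148.1]
orientation: [-3.128, 0.272, 0.004]
ft_force: [0.5, 0.6, 0.1]
width: 87.8
grasp_force: 0.0
```

```bash
python3 -c "
from h import *
items();to(442,-288,7,-11)"
```

```text
t 13.125 ee [ 439.6 -287.8  148.1] yawx -9.9
tube0_mid 0.96 [227.0, 417.0] ctr [303.0, -217.0] mean [293.0, -193.0] yaw 102.0 size 113 54 bgr [151.  76.  40.]
case0_mid 0.95 [95.0, 52.0] ctr [582.0, -167.0] mean [583.0, -167.0] yaw 163.0 size 69 54 bgr [146. 156. 161.]
shift cm [ 0.21 -0.03 14.19] turn 1.1 j6 65.0 t 13.275
```

```bash
python3 -c "
from h import *
shot('wrist','w4.png');print(spotter.find_in('wrist','tube0_mid'),proj('wrist',(442,-288,18)))"
```

```text
[{'point': [226.7, 416.6], 'conf': 0.57}] [316.03049404 230.5716795 ]
```

View pics/w4.png

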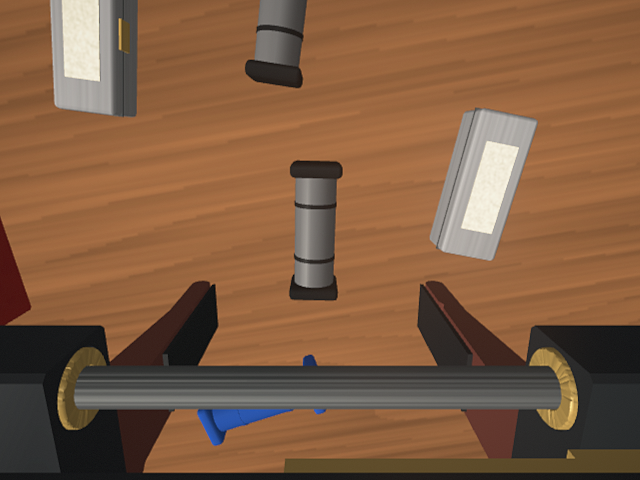

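The grey tube at (316,231) is under the gripper, and case B is at (485,185). I'll grasp the tube.

Call:
move_arm(rows=[[0, 0, 4, 1, 100], [0, 0, 4, 0, 100], [0, 0, 3, 0, 100], [0, 0, 2, 0, 100], [0.1, 0, 1.1, 0, 100], [0, 0, 0, 0, 100], [0, 0, 0, 0, 0], [0, 0, 0, 0, 0], [0, 0, 0, 0, 0], [0, 0, 0, 0, 0]])

```text
t: 14.62
ee_pos: [441.6, -288.6, 9.0]
orientation: [3.127, -0.301, 0.001]
ft_force: [-0.3, -0.6, 0.1]
width: 51.0
grasp_force: 0.0
```

Call:
move_arm(rows=[[0, 0, 0, 0, 0], [0, 0, 0, 0, 0], [0, 0, -3, 0, 0], [0, 0, -5, 0, 0], [0, 0, -5, 0, 0], [0, 0, -5, -9, 0], [0, 0, -3, -10, 0], [0, 0, -2, -10, 0], [0, 0, 0, -10, 0], [0, 0, 0, -10, 0]])

```text
t: 15.88
ee_pos: [441.0, -288.3, 238.6]
orientation: [-2.967, -1.031, 0.0]
ft_force: [-0.3, 0.3, -2.8]
width: 29.1
grasp_force: 30.0
```

Call:
move_arm(rows=[[0, 0, 0, -10, 0], [0, 0, 0, -10, 0], [0, 0, 0, -10, 0], [0, 0, 0, -10, 0], [0, 0, 0, -10, 0], [0, 0, 0, 0, 0], [0, 0, 0, 0, 0]])

```text
t: 16.75
ee_pos: [441.2, -288.4, 238.4]
orientation: [-2.263, -2.178, 0.0]
ft_force: [-0.4, 0.1, -2.2]
width: 29.5
grasp_force: 30.0
```

```bash
python3 -c "
from h import *
to(558,124,20,88)"
```

```text
shift cm [41.65 10.11 21.85] turn -0.2 j6 -32.0 t 16.75
```

Call:
move_arm(rows=[[5.2, 1.3, 0, 0, 0], [5.2, 1.3, 0, 0, 0], [5.2, 1.3, 0, 0, 0], [5.2, 1.3, 0, 0, 0], [5.2, 1.3, 0, 0, 0], [5.2, 1.3, 0, 0, 0], [5.2, 1.3, 0, 0, 0], [5.2, 1.4, 0, 0, 0], [0, 0, 0, 0, 0], [0, 0, 0, 0, 0]])

```text
t: 18.0
ee_pos: [560.4, 123.3, 238.3]
orientation: [-2.26, -2.181, 0.002]
ft_force: [-0.8, 0.1, -2.9]
width: 29.3
grasp_force: 30.0
```

Call:
move_arm(rows=[[0, 0, 5, 0, 0], [0, 0, 5, 0, 0], [0, 0, 5, 0, 0], [0, 0, 4, 0, 0], [0, 0, 2, 0, 0], [0, 0, 0.8, 0, 0], [0, 0, 0, 0, 0], [0, 0, 0, 0, 0], [0, 0, 0, 0, 48], [0, 0, 0, 0, 48]])

```text
t: 19.25
ee_pos: [561.6, 123.8, 21.6]
orientation: [2.259, 2.182, 0.002]
ft_force: [-1.3, -0.1, -0.5]
width: 41.7
grasp_force: 0.0
```

Call:
move_arm(rows=[[0, 0, 0, 0, 48], [0, 0, -4, 0, 48], [0, 0, -6, 0, 48], [0, 0, -6, 0, 48], [0, 0, -6, 0, 100], [0, 0, 0, 0, 100], [0, 0, 0, 0, 100]])

```text
t: 20.12
ee_pos: [560.4, 123.5, 240.4]
orientation: [-2.26, -2.182, 0.0]
ft_force: [0.1, 0.3, 0.1]
width: 68.8
grasp_force: 0.0
```

```bash
python3 -c "
from h import *
shot('scene','s1.png')
items();to(600,-168,120,-17)
shot('side');
for n in('tube0_mid','case0_mid'):print(n,[(np.round(d['point']),round(d['conf'],2),ray('side',d['point'],18)) for d in spotter.find_in('side',n)])"
```

```text
t 20.175 ee [559.9 123.4 239.4] yawx 88.0
tube0_mid 0.7 [249.0, 211.0] ctr [493.0, 124.0] mean [493.0, 125.0] yaw 88.0 size 106 40 bgr [ 96.  98. 100.]
case0_mid 0.72 [352.0, 448.0] ctr [599.0, -147.0] mean [592.0, -141.0] yaw 165.0 size 98 42 bgr [181. 186. 191.]
shift cm [-28.97   5.06  11.89] turn 105.0 j6 13.0 t 20.325
tube0_mid [(array([252., 314.]), 0.87, array([336.8, -80.7,  18. ])), (array([273., 225.]), 0.63, array([500.5, 166.1,  18. ])), (array([264., 367.]), 0.58, array([ 305.6, -224.7,   18. ])), (array([276., 197.]), 0.52, array([556. , 266.4,  18. ])), (array([443., 305.]), 0.45, array([ 763.7, -274.1,   18. ]))]
case0_mid [(array([365., 300.]), 0.66, array([ 600.7, -171.1,   18. ]))]
```

Call:
move_arm(rows=[[-4.8, 0.8, 0, 0, 100], [-4.8, 0.8, 0, 0, 100], [-4.8, 0.8, 0, 0, 100], [-4.8, 0.8, 0, 0, 100], [-4.8, 0.9, 3, 0, 100], [-5, 1, 3, 0, 100], [0, 0, 3, 10, 100], [0, 0, 0, 10, 100], [0, 0, 0, 10, 100], [0, 0, 0, 10, 100]])

```text
t: 21.72
ee_pos: [601.5, -168.1, 149.9]
orientation: [-2.873, -1.269, 0.001]
ft_force: [-0.4, 0.1, 0.5]
width: 87.8
grasp_force: 0.0
```

Call:
move_arm(rows=[[0, 0, 0, 10, 100], [0, 0, 0, 10, 100], [0, 0, 0, 10, 100], [0, 0, 0, 10, 100], [0, 0, 0, 10, 100], [0, 0, 0, 10, 100], [0, 0, 0, 5, 100], [0, 0, 0, 0, 100], [0, 0, 0, 0, 100]])

```text
t: 22.85
ee_pos: [601.6, -168.0, 150.4]
orientation: [-3.107, 0.462, 0.001]
ft_force: [-0.2, 0.5, 0.5]
width: 87.7
grasp_force: 0.0
```

```bash
python3 -c "
from h import *
items('5');to(599,-168,8,-17)"
```

```text
t 22.85 ee [ 601.6 -168.   150.4] yawx -16.9
case0_mid 0.59 [320.0, 238.0] ctr [598.0, -168.0] mean [601.0, -167.0] yaw 162.0 size 104 42 bgr [193. 202. 207.]
shift cm [-0.26  0.08 14.26] turn 0.0 j6 90.0 t 23.0
```

Call:
move_arm(rows=[[-0.2, 0, 4, 0, 100], [0, 0, 4, 0, 100], [0, 0, 3, 0, 100], [0, 0, 2, 0, 100], [0, 0, 1.2, 0, 100], [0, 0, 0, 0, 100], [0, 0, 0, 0, 0], [0, 0, 0, 0, 0], [0, 0, 0, 0, 0], [0, 0, 0, 0, 0]])

```text
t: 24.25
ee_pos: [600.0, -167.5, 9.0]
orientation: [3.107, -0.464, 0.001]
ft_force: [0.6, -0.2, 0.4]
width: 51.2
grasp_force: 0.0
```

Call:
move_arm(rows=[[0, 0, 0, 0, 0], [0, 0, -3, 0, 0], [0, 0, -5, 0, 0], [0, 0, -5, 0, 0], [0, 0, -5, -9, 0], [0, 0, -3, -10, 0], [0, 0, -2, -10, 0], [0, 0, 0, -10, 0], [0, 0, 0, -10, 0], [0, 0, 0, -10, 0]])

```text
t: 25.5
ee_pos: [599.2, -167.3, 238.0]
orientation: [-2.929, -1.134, 0.002]
ft_force: [-0.4, -0.3, -2.5]
width: 40.2
grasp_force: 30.0
```

Call:
move_arm(rows=[[0, 0, 0, -10, 0], [0, 0, 0, -10, 0], [0, 0, 0, -10, 0], [0, 0, 0, -10, 0], [0, 0, 0, -6, 0], [0, 0, 0, 0, 0], [0, 0, 0, 0, 0]])

```text
t: 26.38
ee_pos: [599.5, -167.4, 238.3]
orientation: [-2.262, -2.179, 0.001]
ft_force: [0.4, 0.1, -2.3]
width: 39.6
grasp_force: 30.0
```

```bash
python3 -c "
from h import *
to(632,121.5,20,88)"
```

```text
shift cm [28.98  2.19 21.83] turn -0.1 j6 -15.0 t 26.375
```

Call:
move_arm(rows=[[4.8, 0.4, 0, 0, 0], [4.8, 0.4, 0, 0, 0], [4.8, 0.4, 0, 0, 0], [4.8, 0.4, 0, 0, 0], [4.8, 0.4, 0, 0, 0], [5, 0.2, 0, 0, 0], [0, 0, 0, 0, 0], [0, 0, 5, 0, 0], [0, 0, 5, 0, 0], [0, 0, 5, 0, 0]])

```text
t: 27.62
ee_pos: [632.0, 120.6, 87.5]
orientation: [2.261, 2.18, 0.0]
ft_force: [0.1, -0.6, -3.3]
width: 39.7
grasp_force: 30.0
```

Call:
move_arm(rows=[[0, 0, 4, 0, 0], [0, 0, 2, 0, 0], [0, 0, 0.8, 0, 0], [0, 0, 0, 0, 0], [0, 0, 0, 0, 0], [0, 0, 0, 0, 59], [0, 0, 0, 0, 59], [0, 0, 0, 0, 59], [0, 0, -4, 0, 59], [0, 0, -6, 0, 59]])

```text
t: 28.88
ee_pos: [630.4, 121.4, 120.0]
orientation: [-2.258, -2.181, 0.006]
ft_force: [1.6, -0.2, 0.2]
width: 52.4
grasp_force: 0.0
```

Call:
move_arm(rows=[[0, 0, -6, 0, 59], [0, 0, -6, 0, 100], [0, 0, 0, 0, 100]])

```text
t: 29.25
ee_pos: [635.1, 122.2, 246.9]
orientation: [2.255, 2.178, 0.014]
ft_force: [0.8, -0.7, -0.3]
width: 68.6
grasp_force: 0.0
```

```bash
python3 -c "
from h import *
to(598,-294,120,-17)
shot('side');
for n in('tube0_mid','case0_mid'):print(n,[(np.round(d['point']),round(d['conf'],2),ray('side',d['point'],18)) for d in spotter.find_in('side',n)])"
```

```text
shift cm [-41.75  -2.39  12.57] turn 105.0 j6 12.0 t 29.25
tube0_mid [(array([261., 366.]), 0.84, array([ 302.3, -219.9,   18. ])), (array([254., 313.]), 0.76, array([342.6, -82.1,  18. ])), (array([274., 226.]), 0.62, array([501.8, 162.9,  18. ])), (array([280., 189.]), 0.41, array([579.9, 294. ,  18. ]))]
case0_mid [(array([322., 211.]), 0.57, array([649.8, 152.4,  18. ])), (array([281., 185.]), 0.35, array([590.2, 308.1,  18. ]))]
```

Next is tube C at (598,-294).

Call:
move_arm(rows=[[-5.2, -0.3, 0, 0, 100], [-5.2, -0.3, 0, 0, 100], [-5.2, -0.3, 0, 0, 100], [-5.2, -0.3, 0, 0, 100], [-5.2, -0.3, 0, 0, 100], [-5.2, -0.3, 3, 0, 100], [-5.2, -0.3, 3, 0, 100], [-5.2, -0.3, 3, 0, 100], [0, 0, 0, 10, 100], [0, 0, 0, 10, 100]])

```text
t: 30.65
ee_pos: [591.4, -293.5, 147.1]
orientation: [-2.607, -1.744, 0.004]
ft_force: [0.6, -0.1, -0.1]
width: 87.9
grasp_force: 0.0
```

Call:
move_arm(rows=[[0, 0, 0, 10, 100], [0, 0, 0, 10, 100], [0, 0, 0, 10, 100], [0, 0, 0, 10, 100], [0, 0, 0, 10, 100], [0, 0, 0, 10, 100], [0, 0, 0, 10, 100], [0, 0, 0, 10, 100], [0, 0, 0, 5, 100], [0, 0, 0, 0, 100]])

```text
t: 31.9
ee_pos: [592.2, -292.7, 148.4]
orientation: [-3.106, 0.463, 0.006]
ft_force: [0.3, 0.5, -0.6]
width: 88.0
grasp_force: 0.0
```

```bash
python3 -c "
from h import *
items('6');to(598,-294,7,-17)"
```

```text
t 31.9 ee [ 592.2 -292.7  148.4] yawx -17.0
shift cm [ 0.54 -0.05 14.25] turn 0.1 j6 80.0 t 32.05
```

View pics/w6.png

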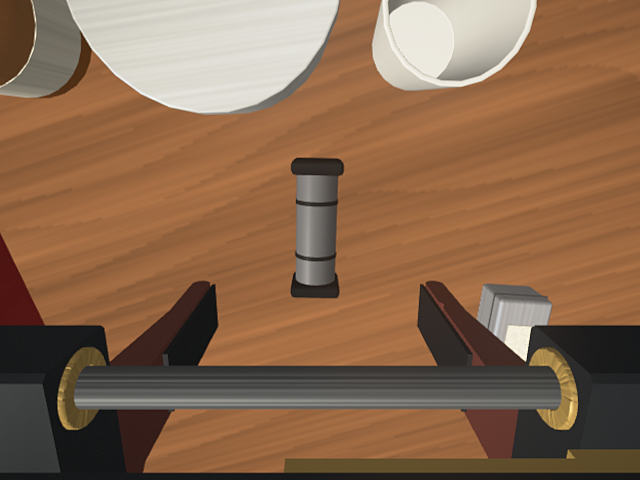

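The grey tube at (317,230) is centred, so I'll grasp it.

Call:
move_arm(rows=[[0.4, 0, 4, 0, 100], [0, 0, 4, 0, 100], [0, 0, 3, 0, 100], [0, 0, 2, 0, 100], [0, 0, 1.1, 0, 100], [0, 0, 0, 0, 100], [0, 0, 0, 0, 0], [0, 0, 0, 0, 0], [0, 0, 0, 0, 0], [0, 0, 0, 0, 0]])

```text
t: 33.3
ee_pos: [597.4, -294.6, 10.1]
orientation: [3.107, -0.464, 0.001]
ft_force: [-0.4, 0.1, 0.3]
width: 51.6
grasp_force: 0.0
```

Call:
move_arm(rows=[[0, 0, 0, 0, 0], [0, 0, 0, 0, 0], [0, 0, -3, 0, 0], [0, 0, -5, 0, 0], [0, 0, -5, 0, 0], [0, 0, -5, -9, 0], [0, 0, -3, -10, 0], [0, 0, -2, -10, 0], [0, 0, 0, -10, 0], [0, 0, 0, -10, 0]])

```text
t: 34.55
ee_pos: [596.9, -294.3, 239.6]
orientation: [-3.017, -0.875, 0.001]
ft_force: [0.1, 0.0, -2.4]
width: 29.5
grasp_force: 30.0
```

Call:
move_arm(rows=[[0, 0, 0, -10, 0], [0, 0, 0, -10, 0], [0, 0, 0, -10, 0], [0, 0, 0, -10, 0], [0, 0, 0, -10, 0], [0, 0, 0, -6, 0], [0, 0, 0, 0, 0], [0, 0, 0, 0, 0]])

```text
t: 35.55
ee_pos: [597.1, -294.4, 239.4]
orientation: [-2.262, -2.18, 0.0]
ft_force: [-0.1, -0.2, -1.4]
width: 29.3
grasp_force: 30.0
```

```bash
python3 -c "
from h import *
to(636,240,20,88)"
```

```text
shift cm [53.54  1.93 21.95] turn -0.1 j6 -25.0 t 35.55
```

Call:
move_arm(rows=[[5.3, 0.2, 0, 0, 0], [5.3, 0.2, 0, 0, 0], [5.3, 0.2, 0, 0, 0], [5.3, 0.2, 0, 0, 0], [5.3, 0.2, 0, 0, 0], [5.3, 0.2, 0, 0, 0], [5.3, 0.2, 0, 0, 0], [5.3, 0.2, 0, 0, 0], [5.3, 0.2, 0, 0, 0], [5.3, 0.2, 0, 0, 0]])

```text
t: 36.8
ee_pos: [635.7, 236.3, 239.7]
orientation: [2.262, 2.18, 0.0]
ft_force: [0.3, -1.1, -2.0]
width: 29.3
grasp_force: 30.0
```

Call:
move_arm(rows=[[0, 0, 0, 0, 0], [0, 0, 5, 0, 0], [0, 0, 5, 0, 0], [0, 0, 5, 0, 0], [0, 0, 4, 0, 0], [0, 0, 2, 0, 0], [0, 0, 0.9, 0, 0], [0, 0, 0, 0, 0], [0, 0, 0, 0, 0]])

```text
t: 37.92
ee_pos: [636.9, 234.9, 22.4]
orientation: [2.259, 2.181, 0.004]
ft_force: [0.2, 0.5, -2.5]
width: 29.4
grasp_force: 30.0
```

Call:
move_arm(rows=[[0, 0, 0, 0, 59], [0, 0, 0, 0, 59], [0, 0, 0, 0, 59], [0, 0, -4, 0, 59], [0, 0, -6, 0, 59], [0, 0, -6, 0, 59], [0, 0, -6, 0, 100], [0, 0, 0, 0, 100]])

```text
t: 38.92
ee_pos: [638.7, 235.6, 247.2]
orientation: [2.257, 2.179, 0.016]
ft_force: [-0.1, 0.3, -0.0]
width: 68.5
grasp_force: 0.0
```

```bash
python3 -c "
from h import *
to(462,-390,200,-17)
shot('side','sd1.png')
for n in('tube0_mid','case0_mid'):print(n,[(np.round(d['point']),round(d['conf'],2),ray('side',d['point'],18)) for d in spotter.find_in('side',n)])"
```

```text
shift cm [-63.16 -15.53   4.31] turn 105.0 j6 21.0 t 38.925
tube0_mid [(array([252., 312.]), 0.95, array([338. , -77.8,  18. ])), (array([262., 364.]), 0.8, array([ 305.7, -218.3,   18. ])), (array([273., 227.]), 0.47, array([496.8, 158.5,  18. ]))]
case0_mid [(array([308., 215.]), 0.78, array([607.2, 156.4,  18. ]))]
```

View pics/sd1.png

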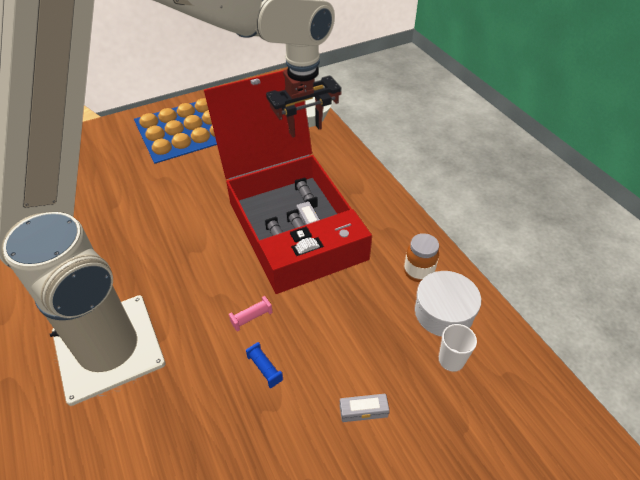

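Four takings are in the safe. The last case is still at (364,407).

Call:
move_arm(rows=[[-5.3, -1.3, 0, 0, 100], [-5.3, -1.3, 0, 0, 100], [-5.3, -1.3, 0, 0, 100], [-5.3, -1.3, 0, 0, 100], [-5.3, -1.3, 0, 0, 100], [-5.3, -1.3, 0, 0, 100], [-5.3, -1.3, 0, 0, 100], [-5.3, -1.3, 0, 0, 100], [-5.3, -1.3, 0, 0, 100], [-5.3, -1.3, 0, 0, 100]])

```text
t: 40.33
ee_pos: [485.6, -291.6, 238.4]
orientation: [-2.257, -2.18, 0.001]
ft_force: [0.6, 0.3, 0.0]
width: 87.8
grasp_force: 0.0
```

Call:
move_arm(rows=[[-5.3, -1.3, 2, 0, 100], [-5.3, -1.3, 2, 0, 100], [0, 0, 2, 10, 100], [0, 0, 2, 10, 100], [0, 0, 1, 10, 100], [0, 0, 0, 10, 100], [0, 0, 0, 10, 100], [0, 0, 0, 10, 100], [0, 0, 0, 10, 100], [0, 0, 0, 10, 100]])

```text
t: 41.58
ee_pos: [456.4, -394.5, 148.2]
orientation: [-3.131, -0.21, 0.005]
ft_force: [-0.1, 0.7, -0.3]
width: 87.9
grasp_force: 0.0
```

Call:
move_arm(rows=[[0, 0, 0, 10, 100], [0, 0, 0, 10, 100], [0, 0, 0, 7, 100], [0, 0, 0, 0, 100], [0, 0, 0, 0, 100]])

```text
t: 42.2
ee_pos: [457.1, -395.2, 149.5]
orientation: [-3.098, 0.515, 0.003]
ft_force: [0.5, -0.3, 0.1]
width: 88.0
grasp_force: 0.0
```

```bash
python3 -c "
from h import *
items('7');to(462,-402,8,-18)"
```

```text
t 42.2 ee [ 457.1 -395.2  149.5] yawx -18.9
tube0_mid 0.71 [201.0, 449.0] ctr [302.0, -231.0] mean [309.0, -235.0] yaw 106.0 size 98 51 bgr [126.  65.  35.]
tube0_mid 0.65 [335.0, 224.0] ctr [452.0, -410.0] mean [455.0, -411.0] yaw 159.0 size 107 43 bgr [178. 187. 194.]
case0_mid 0.34 [336.0, 227.0] ctr [455.0, -410.0] mean [457.0, -411.0] yaw 158.0 size 104 42 bgr [178. 188. 194.]
shift cm [ 0.65  0.47 14.23] turn -0.9 j6 67.0 t 42.35
```

View pics/w7.png

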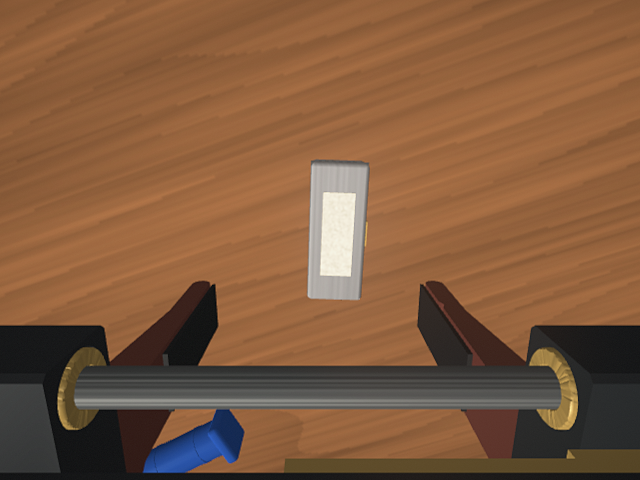

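The case is centred at (337,229), world (456,-411), yaw -21°.

Call:
move_arm(rows=[[0.4, 1.5, 3, 0, 100], [0, 0, 4, 2, 100], [0, 0, 4, 0, 100], [0, 0, 2, 0, 100], [0, 0, 1.1, 0, 100], [0, 0, 0, 0, 100], [0, 0, 0, 0, 0], [0, 0, 0, 0, 0], [0, 0, 0, 0, 0], [0, 0, 0, 0, 0]])

```text
t: 43.6
ee_pos: [456.7, -411.3, 10.0]
orientation: [3.089, -0.572, 0.001]
ft_force: [0.1, 0.5, -0.1]
width: 50.9
grasp_force: 0.0
```

Call:
move_arm(rows=[[0, 0, 0, 0, 0], [0, 0, 0, 0, 0], [0, 0, -3, 0, 0], [0, 0, -5, 0, 0], [0, 0, -5, 0, 0], [0, 0, -5, -9, 0], [0, 0, -3, -10, 0], [0, 0, -2, -10, 0], [0, 0, 0, -10, 0], [0, 0, 0, -10, 0]])

```text
t: 44.85
ee_pos: [456.2, -411.0, 239.6]
orientation: [-3.046, -0.769, 0.0]
ft_force: [0.6, 0.8, -2.3]
width: 39.8
grasp_force: 30.0
```

Call:
move_arm(rows=[[0, 0, 0, -10, 0], [0, 0, 0, -10, 0], [0, 0, 0, -10, 0], [0, 0, 0, -10, 0], [0, 0, 0, -10, 0], [0, 0, 0, -10, 0], [0, 0, 0, 0, 0], [0, 0, 0, 0, 0]])

```text
t: 45.85
ee_pos: [456.4, -411.0, 239.4]
orientation: [-2.263, -2.178, 0.0]
ft_force: [-0.5, -1.3, -1.9]
width: 39.8
grasp_force: 30.0
```

```bash
python3 -c "
from h import *
to(500,240,20,88)"
```

```text
shift cm [65.22  1.87 21.96] turn -0.2 j6 -41.0 t 45.85
```

Call:
move_arm(rows=[[5.4, 0.2, 0, 0, 0], [5.4, 0.2, 0, 0, 0], [5.4, 0.2, 0, 0, 0], [5.4, 0.2, 0, 0, 0], [5.4, 0.2, 0, 0, 0], [5.4, 0.2, 0, 0, 0], [5.4, 0.2, 0, 0, 0], [5.4, 0.2, 0, 0, 0], [5.4, 0.2, 0, 0, 0], [5.4, 0.1, 0, 0, 0]])

```text
t: 47.1
ee_pos: [494.4, 129.7, 239.9]
orientation: [2.262, 2.179, 0.001]
ft_force: [1.1, 0.6, -2.0]
width: 39.6
grasp_force: 30.0
```

Call:
move_arm(rows=[[5.4, 0, 0, 0, 0], [5.4, 0, 0, 0, 0], [0, 0, 0, 0, 0], [0, 0, 5, 0, 0], [0, 0, 5, 0, 0], [0, 0, 5, 0, 0], [0, 0, 4, 0, 0], [0, 0, 2, 0, 0], [0, 0, 0.9, 0, 0], [0, 0, 0, 0, 0]])

```text
t: 48.35
ee_pos: [498.2, 235.4, 20.6]
orientation: [-2.261, -2.181, 0.001]
ft_force: [0.2, 0.5, -1.9]
width: 39.8
grasp_force: 30.0
```

Call:
move_arm(rows=[[0, 0, 0, 0, 59], [0, 0, 0, 0, 59], [0, 0, 0, 0, 59], [0, 0, -4, 0, 59], [0, 0, -6, 0, 59], [0, 0, -6, 0, 59], [0, 0, -6, 0, 60], [0, 0, -6, 0, 0], [0, 0, 0, 0, 0], [0, 0, 0, 0, 0]])

```text
t: 49.6
ee_pos: [497.7, 235.6, 300.4]
orientation: [-2.26, -2.182, 0.0]
ft_force: [-0.2, -0.3, -0.5]
width: 26.4
grasp_force: 0.0
```

```bash
python3 -c "
from h import *
k=optics.calibration('wrist');print(get_obs()['ee_pos'],get_obs()['t']);shot('wrist','w8.png')
for n,z in(('wheel',112),('window',108),('door',250)):print(n,[(np.round(d['point']),round(d['conf'],2),ray('wrist',d['point'],z,k)) for d in spotter.find_in('wrist',n)])
im=shot('side');print(spotter.find_in('side','door'))"
```

```text
[497.65452533 235.59714034 300.43727229] 49.6
wheel [(array([379., 268.]), 0.66, array([551.9, 186.4, 112. ])), (array([347., 440.]), 0.56, array([ 5.202e+02, -5.000e-01,  1.120e+02]))]
window [(array([386., 121.]), 0.67, array([558. , 316.1, 108. ]))]
door [(array([409.,  51.]), 0.89, array([545.2, 344.1, 250. ]))]
[{'point': [304.2, 190.3], 'conf': 0.66}, {'point': [268.4, 134.0], 'conf': 0.62}]
```

View pics/w8.png

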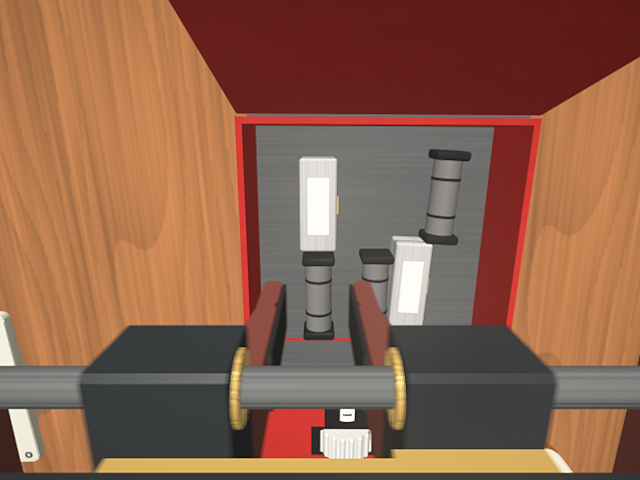

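All five lie flat inside. Case A has been knocked a few cm towards the tube but still lies flat. Next is the door: go over its top to the outer side, then push it inward.

```bash
python3 -c "
from h import *
k=optics.calibration('wrist')
for n,p,z in[('hinge L',(238,116),92),('hinge R',(540,117),92),('wheel c',(345,437),117),('wheel nearedge',(345,458),112),('wheelL',(321,437),112),('wheelR',(370,437),112),('win',(347,414),108),('caseA',(412,283),42),('tubeC',(440,195),24)]:print(n,ray('wrist',p,z,k))
to(560,450,440,88)"
```

```text
hinge L [430.3 324.7  92. ]
hinge R [694.3 314.6  92. ]
wheel c [517.1   8.2 117. ]
wheel nearedge [516.9 -22.5 112. ]
wheelL [492.5   4.7 112. ]
wheelR [543.1   3.  112. ]
win [520.   28.5 108. ]
caseA [598.4 144.2  42. ]
tubeC [630.3 238.4  24. ]
shift cm [ 21.63   5.45 -14.1 ] turn 0.0 j6 26.0 t 49.9
```

Call:
move_arm(rows=[[0, 0, -5, 0, 0], [0, 0, -5, 0, 0], [0, 0, -5, 0, 0], [3, 1, 0, 0, 0], [3, 1, 0, 0, 0], [3, 1, 0, 0, 0], [3, 1, 0, 0, 0], [3, 1, 0, 0, 0], [3, 1, 0, 0, 0], [0, 0, 0, 0, 0]])

```text
t: 51.15
ee_pos: [564.5, 415.1, 448.5]
orientation: [-2.258, -2.184, 0.004]
ft_force: [-0.3, 0.4, -0.2]
width: 0.3
grasp_force: 0.0
```

Call:
move_arm(rows=[[5, 0, 0, 0, 0], [1.5, 0, 0, 0, 0], [0, 0, 4, 0, 0], [0, 0, 4, 0, 0], [0, 0, 4, 0, 0], [0, 0, 3.5, 0, 0], [0, 0, 0, 0, 0]])

```text
t: 52.02
ee_pos: [565.3, 476.5, 292.3]
orientation: [-2.26, -2.182, 0.011]
ft_force: [0.1, 0.6, 0.5]
width: 0.1
grasp_force: 0.0
```

Call:
move_arm(rows=[[-1.5, 0, 0, 0, 0], [-1.5, 0, 0, 0, 0], [-1.5, 0, 0, 0, 0], [-1.5, 0, 0, 0, 0], [-1.5, 0, 0, 0, 0], [-1.5, 0, 0, 0, 0], [-1.5, 0, 0, 0, 0], [-1.5, 0, 0, 0, 0]])

```text
t: 53.02
ee_pos: [562.4, 357.7, 295.7]
orientation: [2.26, 2.182, -0.0]
ft_force: [-0.2, 2.6, 1.9]
width: 0.4
grasp_force: 1.3
```

```bash
python3 -c "
from h import *
print(get_obs());shot('scene','s2.png')"
```

```text
{'t': 53.025, 'qpos': array([ 5.48641902e-01,  4.17467214e-01,  1.46358693e+00, -4.24137088e-05,
        1.26061349e+00,  5.83428417e-01]), 'qvel': array([-0.14957243, -0.10661969,  0.16846777, -0.00246513, -0.05638845,
       -0.14810405]), 'joint_torque': array([ -0.22056697, -55.48949718, -29.54218805,  -0.41571063,
         0.41254289,   0.18278345]), 'ee_pos': array([562.37047257, 357.67457942, 295.65454858]), 'orientation': array([ 2.25971086e+00,  2.18246788e+00, -1.28766794e-04]), 'ft_force': array([-0.2447803 ,  2.56018296,  1.89048132]), 'moment': array([ 0.30714593,  0.00812382, -0.04360326]), 'grasp_force': 1.267387699857352, 'width': 0.43185389994172185}
```

View pics/s2.png

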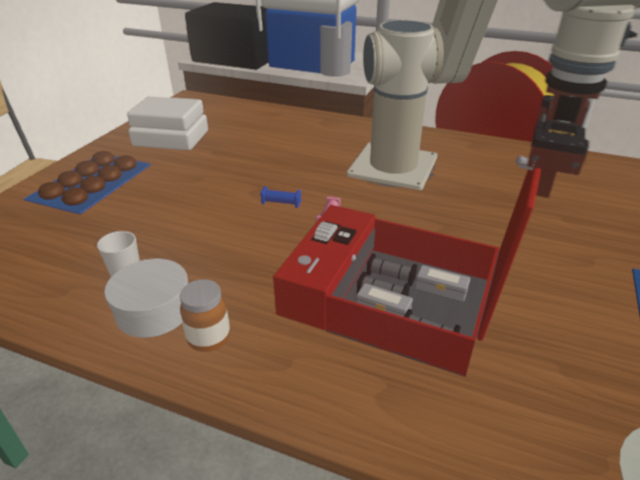

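The push works, with about 2.6 N on the tool and the door near upright. I'll follow the arc inward.

Call:
move_arm(rows=[[-1.7, 0, 0.2, 0, 0], [-1.7, 0, 0.2, 0, 0], [-1.7, 0, 0.2, 0, 0], [-1.7, 0, 0.2, 0, 0], [-1.6, 0, 0.6, 0, 0], [-1.6, 0, 0.6, 0, 0], [-1.6, 0, 0.6, 0, 0], [-1.4, 0, 1, 0, 0], [-1.4, 0, 1, 0, 0], [-1.4, 0, 1, 0, 0]])

```text
t: 54.32
ee_pos: [556.7, 199.7, 238.7]
orientation: [-2.26, -2.182, 0.001]
ft_force: [-0.3, 1.4, 0.5]
width: 0.5
grasp_force: 0.3
```

Call:
move_arm(rows=[[-1.2, 0, 1.3, 0, 0], [-1.2, 0, 1.3, 0, 0], [-1.2, 0, 1.3, 0, 0], [0, 0, 0, 0, 0], [0, 0, 0, 0, 0], [0, 0, 0, 0, 0]])

```text
t: 55.08
ee_pos: [556.1, 165.2, 201.2]
orientation: [2.259, 2.182, 0.002]
ft_force: [0.1, 0.6, 0.2]
width: 0.8
grasp_force: 0.0
```

```bash
python3 -c "
from h import *
s=get_obs();print(s['ee_pos'],s['ft_force']);shot('side','sd2.png')"
```

```text
[556.10209195 165.19446908 201.17190303] [0.14457244 0.6166292  0.2106148 ]
```

View pics/sd2.png

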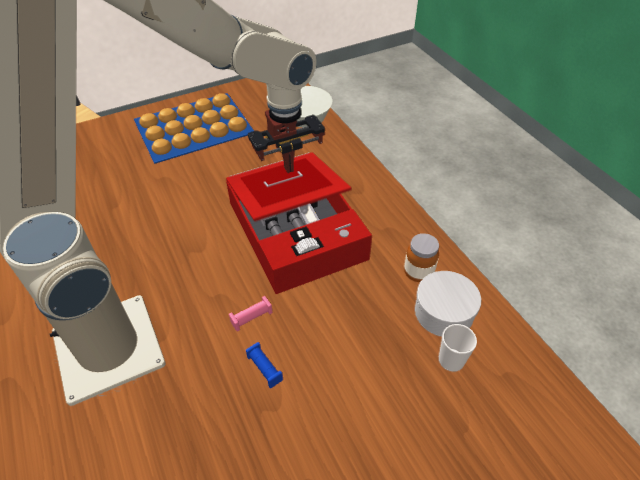

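Call:
move_arm(rows=[[0, 0, -3, 0, 0], [0, 0, -3, 0, 0], [-3, 0, 0, 0, 0], [-3, 0, 0, 0, 0], [-3, 0, 0, 0, 0], [0, 0, 0, 0, 0], [0, 0, 0, 0, 0], [0, 0, 0, 0, 0], [0, 0, 0, 0, 0], [0, 0, 0, 0, 0]])

```text
t: 56.38
ee_pos: [552.5, 75.3, 260.6]
orientation: [-2.259, -2.183, 0.0]
ft_force: [0.1, -0.7, 0.2]
width: 0.5
grasp_force: 0.0
```

Call:
move_arm(rows=[[0, 0, 0, 0, 0], [0, 0, 0, 0, 0], [0, 0, 0, 0, 0], [0, 0, 0, 0, 0], [0, 0, 0, 0, 0], [0, 0, 0, 0, 0], [0, 0, 0, 0, 0], [0, 0, 0, 0, 0], [0, 0, 0, 0, 0], [0, 0, 0, 0, 0]])

```text
t: 57.62
ee_pos: [552.6, 74.8, 260.7]
orientation: [2.26, 2.182, 0.0]
ft_force: [-0.5, 0.2, -0.3]
width: 0.7
grasp_force: 0.0
```

```bash
python3 -c "
from h import *
s=get_obs();print(s['t'],s['ee_pos'],s['ft_force']);k=optics.calibration('wrist');shot('wrist','w9.png')
for n,z in(('wheel',112),('window',108),('door',120)):print(n,[(np.round(d['point']),round(d['conf'],2),ray('wrist',d['point'],z,k)) for d in spotter.find_in('wrist',n)])
"
```

```text
57.625 [552.5657162   74.78590125 260.67785906] [-0.46270642  0.16996756 -0.34307951]
wheel [(array([278., 308.]), 0.94, array([516.5,   7. , 112. ])), (array([318., 152.]), 0.74, array([554.2, 133. , 112. ]))]
window []
door [(array([320., 118.]), 0.67, array([557. , 157.2, 120. ]))]
```

View pics/w9.png

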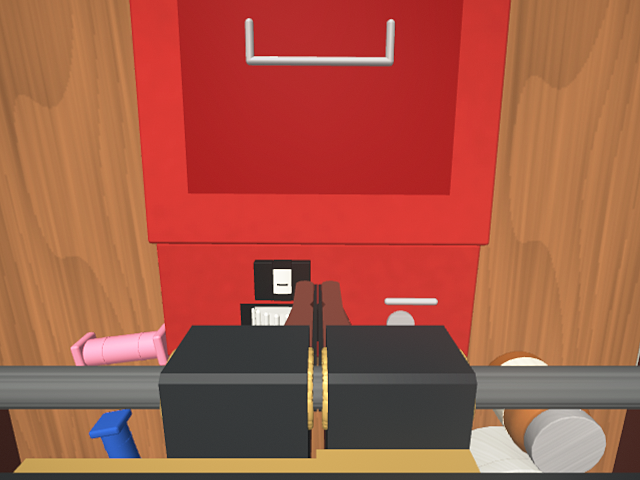

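The door rests nearly shut, its free edge at row 243. The window is at (282,281) and the wheel at (275,315). I'll press near the free edge.

```bash
python3 -c "
from h import *
k=optics.calibration('wrist');print('edge',ray('wrist',(320,243),117,k),ray('wrist',(320,243),100,k),'win',ray('wrist',(282,281),105,k),'wheel',ray('wrist',(278,307),114,k),'left/right frame',ray('wrist',(255,281),108,k),ray('wrist',(310,281),108,k),'wheel slot',ray('wrist',(242,305),100,k), ray('wrist',(242,326),100,k))
im=optics.get_image('wrist');c=cv2.cvtColor(im,6)[262:300,262:304]
for r in c: print(''.join('#' if v<60 else '+' if v<130 else '.' for v in r))
"
```

```text
edge [553.8  63.7 117. ] [553.7  59.1 100. ] win [520.8  28.6 105. ] wheel [517.1   9.1 114. ] left/right frame [498.7  30.5 108. ] [544.4  28.9 108. ] wheel slot [484.3   5.9 100. ] [482.7 -14.1 100. ]
##############################+###########
##############################++###++#####
##########################################
##########################################
##########################################
##########################################
##########################################
##########+..................+############
##########+...................############
##########+..................+############
##########+..................+############
##########+..................+############
##########+..................+############
###########..................+############
###########..................+############
###########..................+############
###########..................+############
###########..................+############
###########..................+###########+
###########..................+######++++++
###########..................+#####+++++++
###########..................+####++++++++
###########....###++++++#+...+####++++++++
###########......++++++++....+###+++++++++
###########...................###+++++++++
###########...................###+++++++++
###########...................###+++++++++
###########...................###+++++++++
###########...................###+++++++++
###########...................###+++++++++
###########...................###+++++++++
###########+.................+##++++++++++
################++#+##+#########++++++++++
################################++++++++++
################################++++++++++
################################++++++++++
################################++++++++++
################################++++++++++
```

Call:
move_arm(rows=[[0, 0, 5, 0, 0], [0, 0, 4, 0, 0], [0, 0, 3, 0, 0], [0, 0, 1, 0, 0], [0, 0, 1, 0, 0], [0, 0, 0, 0, 0]])

```text
t: 58.62
ee_pos: [552.8, 74.8, 120.9]
orientation: [2.26, 2.182, 0.0]
ft_force: [0.3, 0.3, 0.9]
width: 0.2
grasp_force: 0.0
```

Call:
move_arm(rows=[[0, 0, 0.4, 0, 0], [0, 0, 0.4, 0, 0], [0, 0, 0.4, 0, 0], [0, 0, 0.3, 0, 0], [0, 0, 0.3, 0, 0]])

```text
t: 59.25
ee_pos: [553.5, 74.1, 104.5]
orientation: [2.258, 2.181, 0.002]
ft_force: [0.2, -2.8, 2.7]
width: 0.4
grasp_force: 1.5
```

Call:
move_arm(rows=[[0, 0, 0.2, 0, 0], [0, 0, 0.2, 0, 0], [0, 0, 0.2, 0, 0]])

```text
t: 59.62
ee_pos: [553.2, 74.9, 99.7]
orientation: [2.259, 2.182, 0.001]
ft_force: [-14.1, -3.0, 47.3]
width: 0.3
grasp_force: 23.5
```

The door snapped home: z is 99.7 at 47 N, so it has bottomed. I'll back off and read the window from overhead.

Call:
move_arm(rows=[[0, 0, -2, 0, 0], [0, 0, -4, 0, 0], [0, 0, -4, 0, 0], [-4, -1, 0, 0, 0], [-4, -1, 0, 0, 0], [-4, -1, 0, 0, 0], [0, 0, 0, 0, 0], [0, 0, 0, 0, 0]])

```text
t: 60.62
ee_pos: [518.6, -43.7, 196.7]
orientation: [-2.26, -2.182, -0.001]
ft_force: [0.9, -0.3, -0.3]
width: 0.4
grasp_force: 0.0
```

```bash
cat >> h.py <<'E'
def win(show=1):
    k=optics.calibration('wrist');im=shot('wrist');u,v=np.round(proj('wrist',(520.8,28.6,105),k)).astype(int)
    c=cv2.cvtColor(im,6)[v-24:v+24,u-30:u+30]
    for r in c[::1] if show else []: print(''.join('#' if q<80 else '+' if q<130 else '.' for q in r))
    return im,k
E
python3 -c "
from h import *
s=get_obs();print(s['t'],s['ee_pos'],s['ft_force'])
im,k=win();cv2.imwrite('pics/w10.png',im)
for n,z in(('wheel',112),('door',105)):print(n,[(np.round(d['point']),round(d['conf'],2),ray('wrist',d['point'],z,k)) for d in spotter.find_in('wrist',n)])
d=spotter.regions_of('wrist','wheel')
if d:
  v,u=np.nonzero(d[0]['region']);print(u.min(),u.max(),v.min(),v.max());print(ray('wrist',(u.min(),v.mean()),100,k),ray('wrist',(u.max(),v.mean()),100,k),ray('wrist',(u.mean(),v.min()),110,k),ray('wrist',(u.mean(),v.max()),110,k))
"
```

```text
60.625 [518.61614588 -43.74379256 196.67950661] [ 0.89885818 -0.30624047 -0.27582013]
############################################################
############################################################
############################################################
##################+.........................################
##################..........................################
##################..........................################
##################..........................################
##################..........................################
##################..........................################
##################..........................################
##################..........................################
##################..........................################
##################..........................################
##################..........................################
##################..........................################
##################..........................################
##################....................
[... 1440 characters left out ...]
####.........................+################
##################+........................+################
############################################################
############################################################
############################################################
############################################################
############################################################
############################################################
wheel [(array([319., 190.]), 0.87, array([520.4,  -5.4, 112. ]))]
door [(array([368.,  39.]), 0.87, array([551.5,  79.3, 105. ]))]
275 360 112 224
[492.5  -3.2 100. ] [546.9  -5.2 100. ] [521.3  40.2 110. ] [518.9 -27.1 110. ]
```

```bash
python3 -c "
from h import *
k=optics.calibration('wrist');im=cv2.imread('pics/w10.png');g=cv2.cvtColor(im,6)
print('col',[(v,int(g[v,300:340].mean())) for v in range(120,240,3)])
print('row',[(u,int(g[185:205,u].mean())) for u in range(268,372,3)])
for v in(150,160,170,180,215,220,225): print(v,ray('wrist',(320,v),114,k))
"
```

```text
col [(120, 172), (123, 171), (126, 171), (129, 171), (132, 171), (135, 158), (138, 162), (141, 171), (144, 170), (147, 170), (150, 141), (153, 54), (156, 55), (159, 49), (162, 104), (165, 102), (168, 105), (171, 54), (174, 183), (177, 233), (180, 224), (183, 219), (186, 219), (189, 219), (192, 219), (195, 219), (198, 219), (201, 220), (204, 220), (207, 219), (210, 219), (213, 219), (216, 219), (219, 219), (222, 214), (225, 126), (228, 101), (231, 100), (234, 100), (237, 100)]
row [(268, 48), (271, 48), (274, 120), (277, 232), (280, 196), (283, 234), (286, 197), (289, 223), (292, 202), (295, 235), (298, 178), (301, 234), (304, 230), (307, 222), (310, 233), (313, 161), (316, 234), (319, 233), (322, 217), (325, 235), (328, 167), (331, 225), (334, 220), (337, 226), (340, 228), (343, 160), (346, 193), (349, 231), (352, 219), (355, 151), (358, 238), (361, 41), (364, 54), (367, 54), (370, 53)]
150 [521.9  19.1 114. ]
160 [521.7  13.3 114. ]
170 [521.5   7.5 114. ]
180 [521.3   1.5 114. ]
215 [520.6 -20.  114. ]
220 [520.5 -23.1 114. ]
225 [520.4 -26.3 114. ]
```

The window shows a single long vertical stroke on the digit's right side, which is "1". It needs +6 digits. The axle is at (520,-10). I'll press lightly on the wheel's top and sweep in +x.

Call:
move_arm(rows=[[3.3, -1.2, 3, 0, 0], [0, 0, 3, 0, 0], [0, 0, 1.2, 0, 0], [0, 0, 0, 0, 0], [0, 0, 0.5, 0, 0], [0, 0, 0.3, 0, 0], [0, 0, 0, 0, 0]])

```text
t: 61.7
ee_pos: [507.7, -10.8, 116.9]
orientation: [2.26, 2.182, 0.0]
ft_force: [0.3, -0.4, -0.6]
width: 0.6
grasp_force: 0.0
```

Call:
move_arm(rows=[[0, 0, 0.1, 0, 0], [0, 0, 0, 0, 0]])

```text
t: 61.95
ee_pos: [507.9, -10.8, 116.3]
orientation: [2.26, 2.182, 0.001]
ft_force: [-1.1, -0.1, 4.4]
width: 0.8
grasp_force: 2.7
```

Call:
move_arm(rows=[[0, 0, 0.04, 0, 0], [0, 0.4, 0, 0, 0], [0, 0.4, 0, 0, 0]])

```text
t: 62.32
ee_pos: [515.1, -11.1, 116.6]
orientation: [-2.26, -2.182, 0.001]
ft_force: [-3.9, -0.6, 13.4]
width: 0.4
grasp_force: 6.5
```

Call:
move_arm(rows=[[0, 0.4, 0, 0, 0], [0, 0.4, 0, 0, 0], [0, 0.4, 0, 0, 0]])

```text
t: 62.7
ee_pos: [528.4, -11.6, 116.2]
orientation: [2.259, 2.181, 0.002]
ft_force: [-4.7, -0.2, 7.6]
width: 0.6
grasp_force: 4.2
```

Call:
move_arm(rows=[[0, 0.2, 0, 0, 0], [0, 0, 0, 0, 0]])

```text
t: 62.95
ee_pos: [529.4, -11.6, 116.0]
orientation: [-2.26, -2.182, 0.001]
ft_force: [-3.2, -0.3, 8.8]
width: 0.5
grasp_force: 4.7
```

```bash
python3 -c "
from h import *
im=win()"
```

```text
#############....................................###########
#############....................................###########
#############....................................###########
#############....................................###########
#############....................................###########
#############....................................###########
#############....................................###########
#############....................................###########
#############....................................###########
#############....................................###########
#############....................................###########
#############....................................###########
#############....................................###########
#############....................................###########
#############....................................###########
##############........+++........................###########
#############+.......##############.......###+...###########
#############+.......#############+.......###+...###########
##
[... 1127 characters left out ...]
..................###########
#############+...................................###########
#############+...................................###########
#############+...................................###########
#############+...................................###########
#############+...................................###########
##############...................................###########
##############...................................###########
##############...................................###########
##############...................................###########
##############...................................###########
##############...................................###########
```

The window now reads 2, so each stroke gives one digit. Repeating.

Call:
move_arm(rows=[[0, 0, -1, 0, 0], [0.1, -2.2, 0, 0, 0], [0, 0, 0.6, 0, 0], [0, 0, 0.4, 0, 0], [0, 0.4, 0, 0, 0], [0, 0.4, 0, 0, 0], [0, 0.4, 0, 0, 0], [0, 0.4, 0, 0, 0], [0, 0.4, 0, 0, 0], [0, 0.2, 0, 0, 0]])

```text
t: 64.25
ee_pos: [530.2, -10.6, 115.9]
orientation: [-2.26, -2.182, 0.001]
ft_force: [-6.1, -0.3, 12.2]
width: 0.8
grasp_force: 6.4
```

```bash
python3 -c "
from h import *
im=win()"
```

```text
############....................................############
############....................................############
############....................................############
############....................................############
############....................................############
############....................................############
############+...................................############
############+...................................############
############+...................................############
############+...................................############
############+...................................############
############+...................................############
############+...................................############
############+...................................############
############+...................................############
############+........+##........+++.......+##+..############
############+........+##+.......###.......+##+..############
#############........+##+.......###.......+##+..############
##
[... 1127 characters left out ...]
.................############
#############...................................############
#############...................................############
#############...................................############
#############...................................############
#############...................................############
#############...................................############
#############...................................############
#############...................................############
#############...................................############
#############...................................############
#############+..................................############
```

The window reads 3. Two more strokes, then check.

Call:
move_arm(rows=[[0, 0, -1, 0, 0], [0.1, -2.2, 0, 0, 0], [0, 0, 0.6, 0, 0], [0, 0, 0.4, 0, 0], [0, 0.4, 0, 0, 0], [0, 0.4, 0, 0, 0], [0, 0.4, 0, 0, 0], [0, 0.4, 0, 0, 0], [0, 0.4, 0, 0, 0], [0, 0.2, 0, 0, 0]])

```text
t: 65.55
ee_pos: [530.6, -9.6, 116.0]
orientation: [2.26, 2.182, -0.0]
ft_force: [-4.8, 0.1, 11.8]
width: 0.5
grasp_force: 6.5
```

Call:
move_arm(rows=[[0, 0, -1, 0, 0], [0.1, -2.2, 0, 0, 0], [0, 0, 0.6, 0, 0], [0, 0, 0.4, 0, 0], [0, 0.4, 0, 0, 0], [0, 0.4, 0, 0, 0], [0, 0.4, 0, 0, 0], [0, 0.4, 0, 0, 0], [0, 0.4, 0, 0, 0], [0, 0.2, 0, 0, 0]])

```text
t: 66.8
ee_pos: [530.7, -8.6, 115.9]
orientation: [2.26, 2.182, -0.0]
ft_force: [-4.6, -0.3, 11.8]
width: 0.7
grasp_force: 6.5
```

```bash
python3 -c "
from h import *
im=win()"
```

```text
############+...................................+###########
############+...................................+###########
############+...................................+###########
############+...................................+###########
############+...................................+###########
############+...................................+###########
#############...................................+###########
#############...................................+###########
#############...................................+###########
#############...................................+###########
#############...................................+###########
#############...................................+###########
#############...................................+###########
#############...................................+###########
#############...................................+###########
##############..............................+...+###########
##############........###.......+#############..+###########
##############........###.......+#############..+###########
##
[... 1127 characters left out ...]
.................+###########
#############...................................+###########
#############...................................+###########
#############+..................................+###########
#############+..................................+###########
#############+..................................+###########
#############+..................................+###########
#############+..................................+###########
#############+..................................+###########
#############+..................................+###########
#############+..................................+###########
#############+..................................+###########
```

That's 5. Two more strokes, then lift away and check.

Call:
move_arm(rows=[[0, 0, -1, 0, 0], [0, -2.2, 0, 0, 0], [0, 0, 0.6, 0, 0], [0, 0, 0.4, 0, 0], [0, 0.4, 0, 0, 0], [0, 0.4, 0, 0, 0], [0, 0.4, 0, 0, 0], [0, 0.4, 0, 0, 0], [0, 0.4, 0, 0, 0], [0, 0.2, 0, 0, 0]])

```text
t: 68.1
ee_pos: [530.7, -8.6, 116.0]
orientation: [2.26, 2.182, -0.0]
ft_force: [-5.9, 0.1, 12.8]
width: 0.6
grasp_force: 6.5
```

Call:
move_arm(rows=[[0, 0, -1, 0, 0], [0, -2.2, 0, 0, 0], [0, 0, 0.6, 0, 0], [0, 0, 0.4, 0, 0], [0, 0.4, 0, 0, 0], [0, 0.4, 0, 0, 0], [0, 0.4, 0, 0, 0], [0, 0.4, 0, 0, 0], [0, 0.4, 0, 0, 0], [0, 0.2, 0, 0, 0]])

```text
t: 69.35
ee_pos: [530.6, -8.6, 115.9]
orientation: [2.26, 2.182, -0.0]
ft_force: [-4.8, -0.3, 12.1]
width: 0.6
grasp_force: 6.5
```

Call:
move_arm(rows=[[0, 0, -2, 0, 0], [0, 0, -3, 0, 0], [0, 0, -4, 0, 0], [-3.5, -1, 0, 0, 0], [0, 0, 0, 0, 0], [0, 0, 0, 0, 0], [0, 0, 0, 0, 0], [0, 0, 0, 0, 0]])

```text
t: 70.35
ee_pos: [518.5, -42.6, 204.9]
orientation: [-2.259, -2.183, 0.001]
ft_force: [-0.8, 0.1, 0.3]
width: 0.6
grasp_force: 0.0
```

```bash
python3 -c "
from h import *
im,k=win();cv2.imwrite('pics/w11.png',im)
a=shot('side');cv2.imwrite('pics/fin.png',np.hstack([cv2.resize(im[0:300],(400,188)),cv2.resize(a[100:440,180:500],(400,425))[:188*0+188]]) if 0 else cv2.resize(np.vstack([im[:240],a[90:450]]),(640,600)))
print(get_obs()['t'],get_obs()['ft_force'])"
```

```text
############################################################
############################################################
############################################################
############################################################
##################.........................#################
##################.........................#################
##################.........................#################
##################.........................#################
##################.........................#################
##################.........................#################
##################.........................#################
##################.........................#################
##################.........................#################
##################.........................#################
##################.........................#################
##################.........................#################
##################.........................#################
##################...................##....#################
##
[... 1171 characters left out ...]
####........................+#################
##################........................+#################
##################........................+#################
##################........................+#################
###################+++++++++++++++++++++++##################
############################################################
############################################################
############################################################
############################################################
############################################################
############################################################
70.45 [-0.46042585 -0.40817822 -0.41036123]
```

View pics/fin.png

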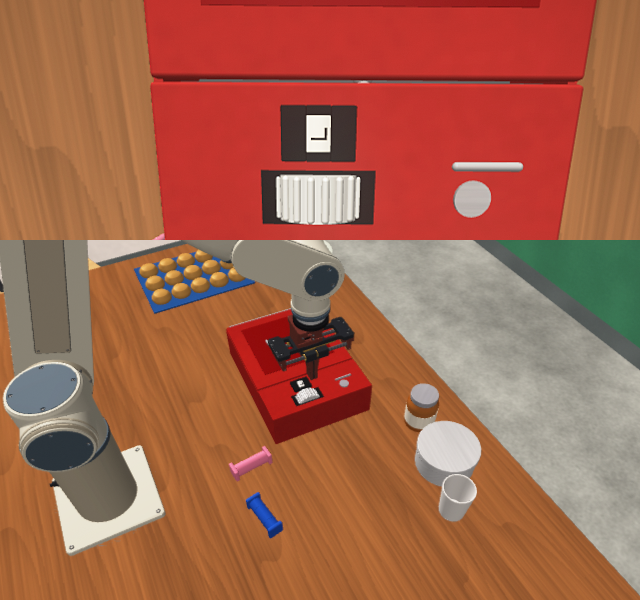

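```bash
python3 -c "
from h import *
k=optics.calibration('wrist');g=cv2.imread('pics/w11.png')[:,:,2].astype(int)
print([(v,int(g[v,380:480].mean())) for v in range(70,90)])
for v in (76,80,84):print(ray('wrist',(368,v),100,k),ray('wrist',(368,v),117,k))
p=[ray('wrist',(u,78),100,k) for u in(152,583)];print('door width at z100',np.linalg.norm(p[1]-p[0]),'console',np.linalg.norm(ray('wrist',(582,85),100,k)-ray('wrist',(154,85),100,k)))"
```

```text
[(70, 196), (71, 196), (72, 196), (73, 198), (74, 191), (75, 171), (76, 151), (77, 128), (78, 110), (79, 100), (80, 99), (81, 105), (82, 100), (83, 162), (84, 220), (85, 222), (86, 208), (87, 198), (88, 193), (89, 193)]
[552.9  62.3 100. ] [550.8  60.1 117. ]
[552.9  60.  100. ] [550.8  57.9 117. ]
[552.9  57.6 100. ] [550.8  55.8 117. ]
door width at z100 266.35893076823993 console 265.6593495437343
```

```bash
python3 -c "
from h import *
print(close_job())"
```

```text
the job is handed in; nothing more can be done
None
```

The job is handed in at about 70 s: all three tubes and both cases are in the safe, the door is shut on its catch, and the window shows 7. The cup, jar and cake tin were not touched. The verdict was not shown.

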